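Check the haze gauge with the glass cell

TASK

Close the shades of the haze gauge: fold the plain flap fully down first, then the lipped flap over it. Then take the glass check cell out of its stand by its two frosted faces only, fingers never on the clear windows, and lower it upright through the port between the closed flaps until its marked window point, low on its windows, is in the middle of the light beam with the windows square to it. Finish while holding it still there, cell and fingers clear of the gauge, without putting it down or letting go, and leave the jar, sleeve and tape where they are.

Things in the scene. Friction and masses are not known exactly. Their poses are not given: they have to be found in the camera images.
- gauge: Haze gauge: fixed dark steel light box, 150 x 144 mm, wall tops 70 mm above the bench, floor inside at 6 mm. Origin under its centre on the bench; yaw up to 0.4 rad. Its x axis is the light beam: lamp barrel (thin stud on its end) on the -x wall, receiver barrel on the +x wall, out to 120 and 106 mm from the centre. +y points to the plain flap's hinge, -y to the lipped flap's.
- beam_centre (a point): Middle of the light beam inside the box, on the gauge's vertical axis, 46 mm above the bench. Axes as the gauge's.
- plain_flap (a joint): Angle of the plain aluminium flap: 0 = flat down (end stop), 1.57 = upright, more = leaning out; starts 1.75 to 2.1. Friction hinge (0.05 N m), stays where left; hinge along gauge x on the +y wall. 146 mm wide, 70 long, 3 thick; a notch 56 wide, 28 deep in the free edge leaves two tabs 45 mm wide at gauge x = -50.5 and +50.5 mm. Push it over from outside with closed fingers against a tab.
- lipped_flap (a joint): Angle of the lipped flap on the -y wall; values, hinge, start range and size as the plain flap. Its tabs carry a stepped-up lip 3 mm thick that reaches 10 mm past the middle, over the plain flap. With both flaps down the notches leave a port 56 x 56 mm over the middle of the box; flap tops are then 74 mm, lips 77 mm above the bench.
- plain_flap_hinge (a point): On the plain flap's hinge line, middle of its width, 71 mm above the bench.
- lipped_flap_hinge (a point): On the lipped flap's hinge line, middle of its width, 71 mm above the bench.
- plain_flap_edge (a point): On the plain flap's outer (when closed, upper) face near the free edge of the tab at gauge x = -50.5 mm, 66 mm from the hinge line.
- lipped_flap_edge (a point): The same point on the lipped flap, tab at gauge x = -50.5 mm, 66 mm from the hinge line.
- cell_stand: Grey stand block fixed to the bench, 76 (x) x 62 (y) x 30 mm, with one pocket 40 x 28 mm, 24 mm deep, in its top. Origin under its centre on the bench; turned up to 0.6 rad. A tall fixed vacuum pump (over 0.3 m) stands on the bench behind it, from about x = 0.58 on, y from -0.05 to -0.5: keep the arm in front of it when coming from the side.
- cell: Glass check cell, solid bar 36 (x) x 24 (y) x 110 mm, about 90 g, upright and loose in the stand's pocket, bottom 6 mm above the bench, long side along the stand's x. Origin: centre of underside, z up. Broad faces (+y, -y; 34 mm wide, 24 mm apart) are frosted: grip these, 80 to 95 mm above the underside, above the closed flaps. Narrow faces (+x, -x) are clear windows. Black cap: top 10 mm.
- cell_window_centre (a point): Marked window point: on the cell's axis, 26 mm above its underside, at the height of the thin dark line etched across both frosted faces; it belongs in the middle of the beam. Either end of the cell may face the lamp.
- window_a: Clear window on the cell's -x face, 15.5 mm wide, 92 mm tall, stands 1 mm proud. Origin at its centre.
- window_b: Clear window on the cell's +x face, the same. Origin at its centre.
- jar: White grease jar with a blue lid, 64 mm diameter, 72 mm tall, loose; leave alone. Origin under its centre.
- sleeve: Steel sleeve, 44 mm diameter, 45 mm tall, loose; leave alone. Origin under its centre.
- tape: Black tape roll, 94 mm diameter, 20 mm tall, loose; leave alone. Origin under its centre.
Things that resemble listed ones, but are neither listed nor needed, are in the scene too. There is more than one size of the cell; the one meant has the size given above.

How it is judged:
On the way, in this order (a step that is already met when the one before it is completed fails the run):
1. the plain flap is folded down while the lipped flap still stands open (value of joint plain_flap below 0.12 rad and value of joint lipped_flap above 0.8 rad), for 0.2 s.
2. the lipped flap is folded down over it (value of joint each of plain_flap, lipped_flap below 0.12 rad), for 0.2 s.
3. the cell is lifted out of the stand in the fingers (contact force between the fingers and cell above 1 N and height (world z) of cell above 0.05 m and contact force between cell and cell_stand below 0.1 N), for 0.1 s.
At the end, for the whole second after the job is handed in: Flaps down (< 0.12 rad); cell held by the fingers, still, upright within 0.1 rad, windows square to the beam within 0.14 rad, window point within 9 mm of the beam's middle; cell and fingers clear of the gauge, fingers off the windows; jar, sleeve, tape within 30 mm of their places (all of step 2 and contact force between the fingers and cell above 1 N and distance between cell_window_centre and beam_centre below 0.009 m and angle between the x axis of cell and the x axis of gauge, either way round below 0.14 rad and angle between cell's own z axis and vertical below 0.1 rad and contact force between each of cell, the fingers and gauge below 0.1 N and contact force between the fingers and window_a below 0.3 N and contact force between the fingers and window_b below 0.3 N and linear speed of cell below 0.02 m/s and distance of each of jar, sleeve, tape from where it was at the start of the episode below 0.03 m); the arm keeps its last pose, push and grip.
It fails at once if the fingers touch a clear window of the cell (contact force between the fingers and window_a above 0.5 N or contact force between the fingers and window_b above 0.5 N).
It fails at once if the jar, the sleeve or the tape is moved more than 30 mm (distance of any of jar, sleeve, tape from where it was at the start of the episode above 0.03 m).
It also fails if it takes over 64 s, if anything falls off the work surface, if the arm or the gripper's body presses on something with over 40 N, if the wrist force passes 120 N, or if a joint passes its speed limit or range.

ROBOT

A 6-joint arm with a two-finger parallel gripper is mounted at the origin on a cart in front of the work surface, level with it; the furniture and walls round the work are solid. World frame = base frame: x ahead of the robot, y to its left, z up, the work surface at z = 0. Lengths are in m, angles in rad, forces in N, time in s.
With the tool pointing down it reaches from about 0.35 to 0.925 m from the base axis. Payload 6.4 kg.
Tool frame: the origin (TCP) lies between the finger pads; the fingertips stand 25 mm ahead of it and the grasp point (between the pads) lies 6 mm ahead of it; z points along the fingers, y is the line along which they close (so a half turn about z gives the same grasp; the last joint's range is limited). The gripper opens to 85 mm and grips with 20 to 120 N. Pads are 22 mm wide; open, the fingers measure 114 mm over their backs; the gripper's body (76 mm by 85 mm) begins 54 mm behind the grasp point. The pads swing forward as they close: fully open they stand 13 mm farther back than shut.
Start: joints at [-1.379, 0.245, 1.558, -0, 1.339, -0.174], TCP at [0.233, -0.607, 0.256] pointing down, gripper open.
Joint ranges: [-3.13, 3.13], [-1.02, 2.26], [0.13, 2.54], [-0.95, 4.09], [0.21, 2.88], [-2.74, 2.74]. Speed limits (rad/s): [2.57, 2.57, 3.14, 3.14, 3.14, 3.14].

INTERFACE

Orientations are given as a unit quaternion [x, y, z, w].
In Python, from workcell import r, viewer gives the robot as it stands. The module is installed in compiled form; this text tells all that it offers.
- The arm moves only by the shell command python3 -m crank 'ROWS' [OPENING] [FORCE]. ROWS is JSON, a list of rows, each a list of 4 numbers: the shift along the tool's x, y, z normalised to -1 to 1, where 1 is 3 cm, then the turn about the tool's z normalised to -1 to 1, where 1 is 4 degrees. In form: [[dx, dy, dz, yaw], ...]. A call has 1 to 12 rows; each row shifts and turns the commanded pose from where the row before left it, along the tool's axes as they then stand; what a row does not reach is not made up. A row lasts 1/12 s, in which the tool goes at most 41.7 mm and 7.16 degrees, less where a joint would pass 70% of its speed; a pose out of reach is approached as far as the arm can. A call with a number of a shift or a turn outside -1 to 1 is refused whole. A call with a gripper value outside its range is refused whole. OPENING is the opening, from 0 (shut) to 1 (fully open), set as the call begins (- or left out, the last holds). The fingers move at their own pace and stop on an object; FORCE is the grip in N (left out, the last holds). Time passes only in rows, so rows that do not move let the fingers close. It gives the time, the measured TCP pose, the force, the opening and the grip force at its end, in the units of the state.
- r.observe(): the state, without advancing time (a new reading comes with each control period).
- viewer.get_image(name): name is "scene" or "top" or "wrist"; returns the picture (384x512x3 uint8, red, green, blue); there is no depth.
- viewer.camera_params(name): a dict with "fx", "fy", "cx", "cy" (pixels), "rvec" (rotation vector, rad) and "tvec" (3), from world to camera coordinates, as OpenCV has them. Camera axes: x right, y down, z forward; pixel columns grow to the right and rows downward; lengths in m; the calibration is good to about 2 mm. A picture is of the moment at which its call begins: read the wrist's pose just before it. camera_params takes no time and is no camera call; for the wrist camera it gives the pose at the moment of the call.
- r.sign_off(): hands the job in; it is judged then, once.
The state is a dict: "clock": time; "q": joint angles; "joint_vel": joint speeds; "effort": joint torques, N m; "tcp_pos": TCP position; "tool_rot": TCP orientation; "ft_force": force on the tool from outside, world axes, zero at the start; "wrist_torque": the same for the moment, N m; "finger_gap": finger opening in m; "grip_force": force on a finger pad.
Only numpy, scipy, OpenCV 4.12 (cv2) and the standard library are available. Lean on these libraries where they do the work, as an engineer would, in place of code of your own. Each camera call takes 0.05 s, during which the arm holds its last target. There are 200 camera calls.

## Working session

There is one attempt and no reset: what is moved stays moved. The work goes in short steps, Python scripts to look and compute and a shell command to move; the robot and the scene stay as the last step left them, time stands still between calls to the robot, and variables do not carry over. Pictures are saved under pics/ and viewed, at most 13 in all, crops included, and the job is handed in when it is done.

```bash
mkdir -p pics
python3 - <<'E'
from workcell import r, viewer
import cv2,numpy as np
s=r.observe(); print({k:np.round(s[k],3) for k in s})
for n in("scene","top"):
    im=viewer.get_image(n); cv2.imwrite(f"pics/{n}0.png",cv2.resize(im[:,:,::-1],(800,600),interpolation=cv2.INTER_CUBIC)); np.save(f"pics/{n}0.npy",im)
    p=viewer.camera_params(n); print(n,{k:np.round(p[k],4) for k in p}, (-cv2.Rodrigues(np.array(p['rvec'],float))[0].T@np.array(p['tvec'])).round(3))
E
```

```text
{'clock': np.float64(0.0), 'q': array([-1.379,  0.246,  1.559,  0.   ,  1.339, -0.174]), 'joint_vel': array([ 0.   ,  0.002,  0.001, -0.   , -0.001, -0.   ]), 'effort': array([-0.0000e+00, -4.2951e+01, -3.2613e+01, -0.0000e+00,  5.0000e-03,
        0.0000e+00]), 'tcp_pos': array([ 0.232, -0.606,  0.255]), 'tool_rot': array([ 0.983,  0.182,  0.   , -0.001]), 'ft_force': array([-0.466,  0.231,  0.679]), 'wrist_torque': array([-0.027, -0.003,  0.048]), 'grip_force': np.float64(0.0), 'finger_gap': np.float64(0.086)}
scene {'fx': np.float64(425.7473), 'fy': np.float64(425.7473), 'cx': np.float64(256.5861), 'cy': np.float64(187.9682), 'rvec': array([ 1.0263, -2.5409,  0.9499]), 'tvec': array([0.3271, 0.3159, 0.9373])} [-0.005  0.505  0.911]
top {'fx': np.float64(393.0516), 'fy': np.float64(393.0516), 'cx': np.float64(257.0851), 'cy': np.float64(184.6652), 'rvec': array([ 2.1185, -2.1563,  0.215 ]), 'tvec': array([-0.0126,  0.4952,  0.8948])} [0.328 0.    0.969]
```

View pics/top0.png

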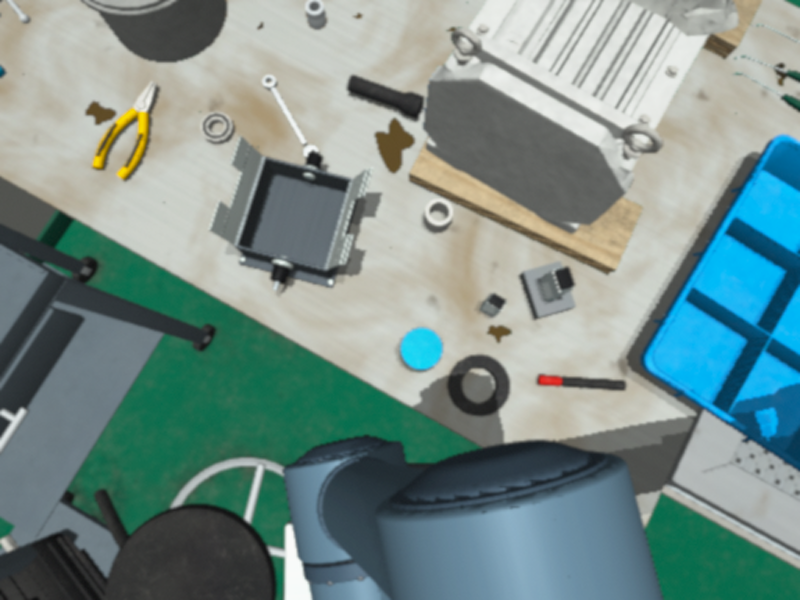

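View pics/scene0.png

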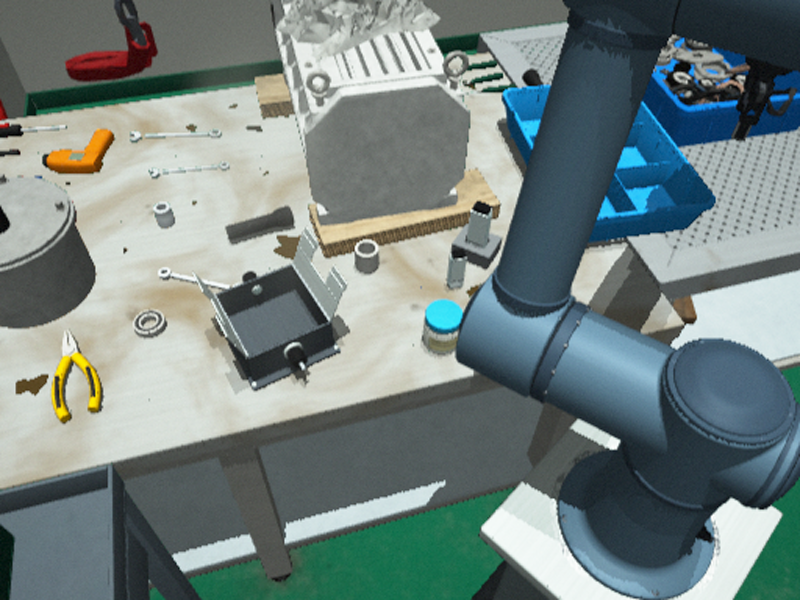

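The top view shows the gauge at about (297,215). Its lamp and stud are at (280,285), facing the robot. The plain flap is on the left at (235,200) and the lipped flap on the right at (350,220). There are two cell candidates: the one in the grey stand at (553,285) and a small loose one at (491,303). The task describes a tall cell in the stand, so I expect it's the first, and I'll confirm that in an enlarged crop.

Run:
```python
import numpy as np,cv2
t=np.load('pics/top0.npy')[:,:,::-1];s=np.load('pics/scene0.npy')[:,:,::-1]
def crop(im,x,y,w,h,k): return cv2.resize(im[y:y+h,x:x+w],(w*k,h*k),interpolation=cv2.INTER_CUBIC)
a=crop(t,125,80,120,115,4) # 480x460
b=crop(t,300,160,75,57,4)  #300x228
c=crop(s,275,120,62,74,4)   #248x296... 
out=np.zeros((600,800,3),np.uint8); out[:460,:480]=a; out[:228,490:790]=b; out[240:536,490:738]=c
cv2.imwrite('pics/crop1.png',out)
```

```text
(no output)
```

View pics/crop1.png

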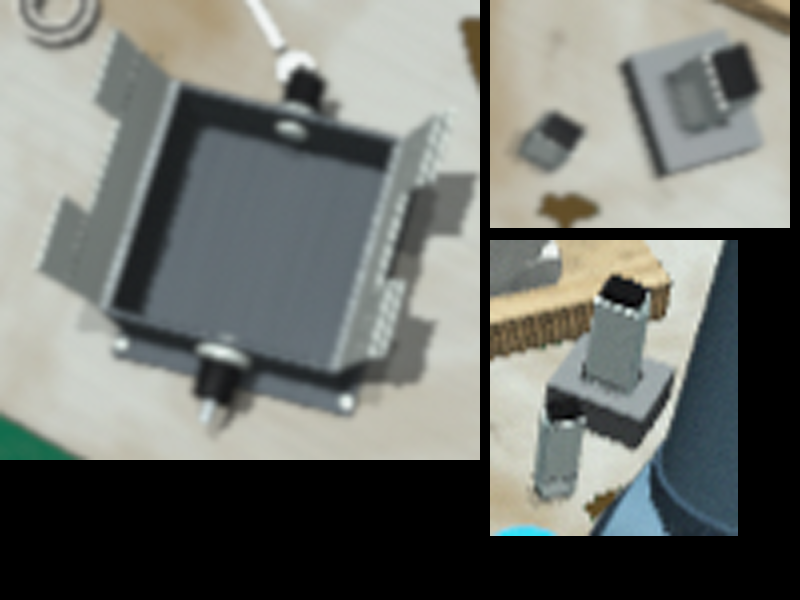

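The cell in the stand is clearly the large one. The loose one is a small lookalike, so I'll leave it. Next I'll fit the poses.

```bash
cat > h.py <<'E'
import numpy as np,cv2
from scipy.optimize import least_squares
from scipy.spatial.transform import Rotation as R
from workcell import r,viewer
def proj(P,p): return cv2.projectPoints(np.array(P,float).reshape(-1,3),np.array(p['rvec'],float),np.array(p['tvec'],float),np.array([[p['fx'],0,p['cx']],[0,p['fy'],p['cy']],[0,0,1.]]),None)[0].reshape(-1,2)
def ray(uv,p,z):
    M=cv2.Rodrigues(np.array(p['rvec'],float))[0]; c=-M.T@np.array(p['tvec'],float)
    d=M.T@np.array([(uv[0]-p['cx'])/p['fx'],(uv[1]-p['cy'])/p['fy'],1]); return c+d*(z-c[2])/d[2]
def place(P,x,y,a): 
    P=np.array(P,float); c,s=np.cos(a),np.sin(a)
    return np.c_[x+c*P[:,0]-s*P[:,1],y+s*P[:,0]+c*P[:,1],P[:,2]]
def gaugepts(th1,th2,L2=.082):
    pts=[(.075,.072,.07),(.075,-.072,.07),(-.075,-.072,.07),(-.075,.072,.07)]
    for x in(.073,.028,-.028,-.073): pts.append((x,.072-.07*np.cos(th1),.071+.07*np.sin(th1)))
    for x in(.073,.028,-.028,-.073): pts.append((x,-.072+L2*np.cos(th2),.071+L2*np.sin(th2)))
    return pts
E
python3 - <<'E'
from h import *
p=viewer.camera_params('top'); q=viewer.camera_params('scene')
uv=np.array([(180,82),(398,137),(335,370),(105,312),(118,32),(95,100),(62,198),(38,270),(448,112),(428,190),(403,280),(378,355)])/4+[125-.375,80-.375]
def f(v): return (proj(place(gaugepts(v[3],v[4]),*v[:3]),p)-uv).ravel()
s=least_squares(f,[.5,.1,.2,1.9,1.9],loss='soft_l1'); print('gauge',s.x.round(4)); print(s.fun.reshape(-1,2).round(1).tolist())
t=np.array([(632,60),(735,32),(762,142),(668,172)])
t=np.c_[(t[:,0]-490)/4+300,t[:,1]/4+160]-.375
S=[(.038,.031,.03),(.038,-.031,.03),(-.038,-.031,.03),(-.038,.031,.03)]
for nm,SS in(('a',S),('b',np.roll(S,1,0))):
    g=lambda v:(proj(place(SS,*v),p)-t).ravel()
    z=least_squares(g,[.5,-.3,0.2]);print(nm,z.x.round(4),z.fun.round(1))
for k in((745,45),(760,90),(728,100),(712,58)): print(ray(((k[0]-490)/4+300,k[1]/4+160),p,.116).round(4))
print('decoy',ray(((545-490)/4+300,155/4+160),p,0).round(3),'jar',ray((421/1.5625,348/1.5625),p,.072).round(3),'tape',ray((478/1.5625,385/1.5625),p,.02).round(3),'sleeve',ray((438/1.5625,213/1.5625),p,.045).round(3))
E
```

```text
gauge [ 0.6097  0.1404 -0.2769  1.8206  1.9596]
[[-1.4, -0.4], [1.8, 0.7], [0.2, 1.7], [-1.6, 0.6], [0.1, -1.1], [-0.2, 0.4], [0.3, -0.7], [-0.1, 0.4], [0.6, -1.0], [0.2, -1.6], [-0.5, -0.1], [0.1, 0.8]]
a [ 0.4933 -0.2531  0.2356] [ 0.2 -1.4 -1.5 -0.5  1.   1.5  0.2  0.4]
b [ 0.4932 -0.2532 -1.3197] [-1.8  2.3  1.9  1.3  3.1 -2.2 -3.1 -1.5]
[ 0.5086 -0.2583  0.116 ]
[ 0.483 -0.265  0.116]
[ 0.4776 -0.2467  0.116 ]
[ 0.5015 -0.2394  0.116 ]
decoy [ 0.465 -0.163  0.   ] jar [ 0.401 -0.047  0.072] tape [ 0.347 -0.136  0.02 ] sleeve [ 0.614 -0.081  0.045]
```

```bash
cat > to.py <<'E'
import sys,json
from h import *
# to.py g|w x y tipz : tool-axis shift in units of 30 mm from the measured pose
G=json.load(open('g.json'))
f,x,y,z=sys.argv[1],*map(float,sys.argv[2:5])
P=place([(x,y,z)],*G)[0] if f=='g' else np.array([x,y,z])
s=r.observe(); T=R.from_quat(s['tool_rot']); M=T.as_matrix(); a=np.arctan2(M[1,0],M[0,0])
d=M.T@(P+[0,0,.025]-s['tcp_pos'])
print('t',round(s['clock'],2),'units',(d/.03).round(2),'a',a.round(4),'yaw units to gauge',(np.degrees(a-G[2])/4).round(2),'world tgt',P.round(3),'F',np.round(s['ft_force'],1),'tiltz',M[2].round(3))
E
echo '[0.6097,0.1404,-0.2769]'>g.json
python3 -m crank '[[0,0,0,1],[0,0,0,1],[0,0,0,1],[0,0,0,1],[0,0,0,1],[0,0,0,1],[0,0,0,1],[0,0,0,1],[0,0,0,1],[0,0,0,0.2]]' 0 30; python3 to.py w 0.44 -0.25 0.23; python3 to.py w 0.45 0 0.23;  python3 to.py g -0.05 0.135 0.23
```

```text
clock: 0.93
tcp_pos: [0.2324, -0.6067, 0.2556]
tool_rot: [0.99, -0.139, -0.0, -0.001]
ft_force: [-0.3, 0.2, -0.0]
finger_gap: 0.0001
grip_force: 0.0
t 0.93 units [  3.39 -13.33   0.03] a -0.2782 yaw units to gauge -0.02 world tgt [ 0.44 -0.25  0.23] F [-0.3  0.2 -0. ] tiltz [-0.001 -0.001 -1.   ]
t 0.93 units [  1.42 -21.44   0.04] a -0.2782 yaw units to gauge -0.02 world tgt [0.45 0.   0.23] F [-0.3  0.2 -0. ] tiltz [-0.001 -0.001 -1.   ]
t 0.93 units [  3.58 -31.9    0.05] a -0.2782 yaw units to gauge -0.02 world tgt [0.599 0.284 0.23 ] F [-0.3  0.2 -0. ] tiltz [-0.001 -0.001 -1.   ]
```

```bash
python3 -m crank '[[0.3,-1,0,0],[0.3,-1,0,0],[0.3,-1,0,0],[0.3,-1,0,0],[0.3,-1,0,0],[0.3,-1,0,0],[0.3,-1,0,0],[0.3,-1,0,0],[0.3,-1,0,0],[0.3,-1,0,0],[0.2,-1,0,0],[0.2,-1,0,0]]' | head -2
python3 -m crank '[[0,-1,0,0],[-0.2,-1,0,0],[-0.2,-1,0,0],[-0.25,-1,0,0],[-0.25,-1,0,0],[-0.25,-1,0,0],[-0.25,-1,0,0],[-0.25,-1,0,0],[-0.25,-1,0,0]]'; python3 to.py g -0.05 0.135 0.23
```

```text
clock: 1.93
tcp_pos: [0.4294, -0.287, 0.2561]
clock: 2.68
tcp_pos: [0.4474, -0.0117, 0.2562]
tool_rot: [0.991, -0.137, 0.0, -0.0]
ft_force: [0.6, 0.3, -0.0]
finger_gap: -0.0002
grip_force: 0.0
t 2.68 units [  2.17 -10.85   0.04] a -0.2753 yaw units to gauge 0.02 world tgt [0.599 0.284 0.23 ] F [ 0.6  0.3 -0. ] tiltz [ 0. -0. -1.]
```

```bash
python3 -m crank '[[0.2,-1,0,0],[0.2,-1,0,0],[0.2,-1,0,0],[0.2,-1,0,0],[0.2,-1,0,0],[0.2,-1,0,0],[0.2,-1,0,0],[0.2,-1,0,0],[0.2,-1,0,0],[0.2,-1,0,0],[0.2,-0.85,0,0],[0,0,0,0]]' >/dev/null
python3 to.py g -0.05 0.135 0.115
python3 -m crank '[[0,0,0.8,0],[0,0,0.8,0],[0,0,0.8,0],[0,0,0.8,0],[0,0,0.63,0],[0,0,0,0]]'; python3 to.py g -0.05 0.06 0.115
```

```text
t 3.68 units [-0.07  0.07  3.85] a -0.272 yaw units to gauge 0.07 world tgt [0.599 0.284 0.115] F [ 0.3 -1.1 -0.3] tiltz [-0.    -0.001 -1.   ]
clock: 4.18
tcp_pos: [0.5968, 0.2804, 0.1359]
tool_rot: [0.99, -0.138, -0.004, 0.002]
ft_force: [-1.1, -1.3, -0.7]
finger_gap: -0.0002
grip_force: 0.0
t 4.18 units [ 0.02  2.37 -0.13] a -0.276 yaw units to gauge 0.01 world tgt [0.578 0.212 0.115] F [-1.1 -1.3 -0.7] tiltz [-0.008  0.005 -1.   ]
```

```bash
python3 -m crank '[[0,0.3,0,0],[0,0.3,0,0],[0,0.3,0,0],[0,0.3,0,0],[0,0.3,0,0],[0,0.3,0,0],[0,0.3,0,0],[0,0.3,0,0]]'; python3 to.py g -0.05 0.022 0.085
python3 - <<'E'
from h import *
im=viewer.get_image('scene'); cv2.imwrite('pics/s1.png',cv2.resize(im[130:270,110:260,::-1],(600,560),interpolation=cv2.INTER_CUBIC))
E
```

```text
clock: 4.85
tcp_pos: [0.5801, 0.2117, 0.1415]
tool_rot: [0.99, -0.138, -0.0, -0.0]
ft_force: [0.2, 1.8, -0.5]
finger_gap: 0.0003
grip_force: 0.5
t 4.85 units [-0.07  1.28  1.05] a -0.2767 yaw units to gauge 0.0 world tgt [0.568 0.175 0.085] F [ 0.2  1.8 -0.5] tiltz [-0. -0. -1.]
```

View pics/s1.png

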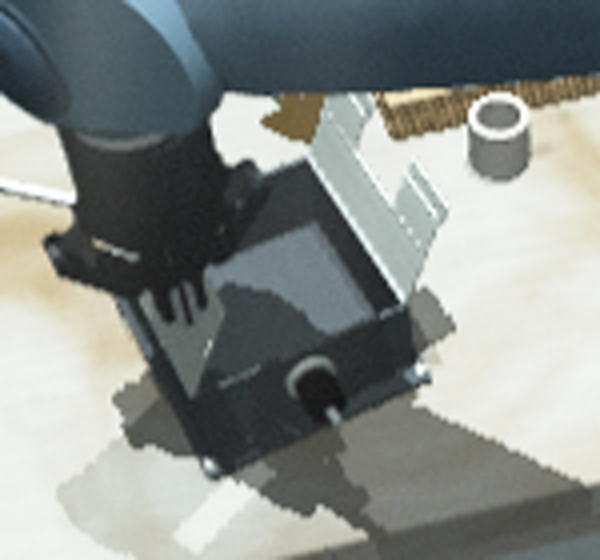

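The flap is being pushed inward by the fingers at about (180,300), and the lipped flap still stands open at (375,200). I'll keep folding it down.

```bash
python3 -m crank '[[0,0.3,0.2,0],[0,0.3,0.2,0],[0,0.3,0.25,0],[0,0.3,0.3,0],[0,0.1,0.3,0],[0,0,0,0]]'; python3 to.py g -0.05 0.022 0.074
```

```text
clock: 5.4
tcp_pos: [0.5678, 0.1739, 0.1008]
tool_rot: [0.99, -0.138, -0.003, 0.001]
ft_force: [-0.8, -0.3, -1.6]
finger_gap: -0.0
grip_force: 0.0
t 5.4 units [-0.02 -0.04  0.06] a -0.2775 yaw units to gauge -0.01 world tgt [0.568 0.175 0.074] F [-0.8 -0.3 -1.6] tiltz [-0.005  0.002 -1.   ]
```

```bash
python3 -m crank '[[0,0,0.1,0],[0,0,0.1,0],[0,0,0.1,0],[0,0,0,0],[0,0,0,0]]'; python3 to.py g -0.05 0.022 0.074
```

```text
clock: 5.82
tcp_pos: [0.5699, 0.1751, 0.0985]
tool_rot: [0.991, -0.137, -0.001, 0.001]
ft_force: [-14.0, -4.2, 22.9]
finger_gap: 0.0001
grip_force: 11.9
t 5.82 units [-0.07  0.02 -0.02] a -0.275 yaw units to gauge 0.03 world tgt [0.568 0.175 0.074] F [-14.   -4.2  22.9] tiltz [-0.002  0.003 -1.   ]
```

```bash
python3 -m crank '[[0,0,-0.5,0],[0,0,-1,0],[0,0,-1,0],[0,0,-1,0],[0,0,-1,0],[0,0,-0.7,0],[0,0,0,0]]'; python3 to.py g -0.05 -0.15 0.23
```

```text
clock: 6.4
tcp_pos: [0.5726, 0.1759, 0.2575]
tool_rot: [0.99, -0.137, 0.005, -0.001]
ft_force: [0.1, 0.6, 0.7]
finger_gap: -0.0001
grip_force: 0.0
t 6.4 units [-0.16  5.8   0.06] a -0.2758 yaw units to gauge 0.02 world tgt [0.521 0.01  0.23 ] F [0.1 0.6 0.7] tiltz [ 0.01  -0.004 -1.   ]
```

```bash
python3 -m crank '[[0,1,0,0],[0,1,0,0],[0,1,0,0],[0,1,0,0],[0,1,0,0],[-0.1,0.8,0,0],[0,0,0,0]]'>/dev/null; python3 to.py g -0.05 -0.15 0.12
python3 - <<'E'
from h import *
p=viewer.camera_params('wrist'); im=viewer.get_image('wrist'); np.save('pics/w1.npy',im)
im2=viewer.get_image('top')
o=np.zeros((460,1000,3),np.uint8)
a=cv2.resize(im[:,:,::-1],(440,330)); b=cv2.resize(im2[80:195,125:215,::-1],(360,460),interpolation=cv2.INTER_CUBIC)
o=np.zeros((460,800,3),np.uint8); o[:330,:440]=a; o[:,440:]=b; cv2.imwrite('pics/v2.png',o)
E
```

```text
t 6.98 units [ 0.04 -0.15  3.5 ] a -0.2799 yaw units to gauge -0.04 world tgt [0.521 0.01  0.12 ] F [-0.1 -0.5  0. ] tiltz [-0.001  0.001 -1.   ]
```

View pics/v2.png

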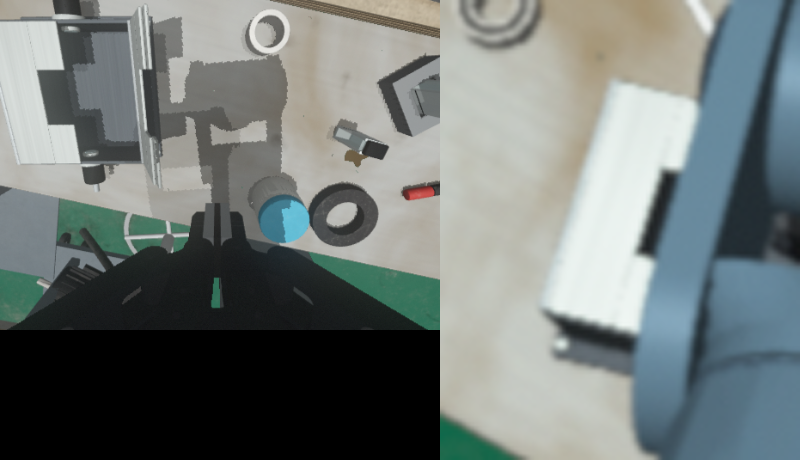

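The plain flap lies flat. It shows as the light plate at (45,90) in the wrist view, and the lipped flap is still upright at (150,100). Next I'll fold the lipped one.

```bash
python3 -m crank '[[0,0,0.9,0],[0,0,0.9,0],[0,0,0.9,0],[0,0,0.8,0],[0,0,0,0]]'>/dev/null; python3 to.py g -0.05 -0.06 0.115
python3 -m crank '[[0,-0.3,0,0],[0,-0.3,0,0],[0,-0.3,0,0],[0,-0.3,0,0],[0,-0.3,0,0],[0,-0.3,0,0],[0,-0.3,0,0],[0,-0.3,0,0],[0,-0.3,0,0],[0,-0.3,0,0],[0,0,0,0]]'; python3 to.py g -0.05 -0.022 0.088
```

```text
t 7.5 units [ 0.16 -3.02  0.01] a -0.2749 yaw units to gauge 0.03 world tgt [0.545 0.096 0.115] F [-1.1  0.6 -1.1] tiltz [-0.011  0.001 -1.   ]
clock: 8.42
tcp_pos: [0.5441, 0.0967, 0.1457]
tool_rot: [0.991, -0.137, -0.0, -0.0]
ft_force: [0.5, 0.6, 1.2]
finger_gap: -0.0002
grip_force: 0.0
t 8.42 units [ 0.04 -1.27  1.09] a -0.2752 yaw units to gauge 0.02 world tgt [0.556 0.133 0.088] F [0.5 0.6 1.2] tiltz [-0.001 -0.001 -1.   ]
```

```bash
python3 -m crank '[[0,-0.3,0.2,0],[0,-0.3,0.2,0],[0,-0.3,0.25,0],[0.03,-0.3,0.3,0],[0,0,0.3,0],[0,0,0.2,0],[0,0,0,0]]' | grep -E 'pos|ft'; python3 -m crank '[[0,0,0.1,0],[0,0,0.1,0],[0,0,0.05,0],[0,0,0,0],[0,0,0,0]]'; python3 to.py g -0.05 -0.022 0.074
```

```text
tcp_pos: [0.5534, 0.1296, 0.1001]
ft_force: [-0.4, -0.4, -0.1]
clock: 9.42
tcp_pos: [0.5549, 0.1295, 0.0985]
tool_rot: [0.99, -0.138, -0.001, 0.0]
ft_force: [-13.5, -0.2, 24.1]
finger_gap: -0.0001
grip_force: 11.9
t 9.42 units [-0.01 -0.12 -0.02] a -0.2765 yaw units to gauge 0.01 world tgt [0.556 0.133 0.074] F [-13.5  -0.2  24.1] tiltz [-0.002  0.001 -1.   ]
```

```bash
python3 -m crank '[[0,0,-0.5,0],[0,0,-1,0],[0,0,-1,0],[0,0,-1,0],[-1,0,-1,0],[-1,0,-0.7,0],[-1,0,0,0],[-0.8,-0.7,0,0],[0,0,0,0],[0,0,0,0]]' 1
python3 - <<'E'
from h import *
p=viewer.camera_params('wrist'); im=viewer.get_image('wrist'); np.save('pics/w2.npy',im)
import pickle; pickle.dump(p,open('pics/w2.pkl','wb'))
cv2.imwrite('pics/w2.png',cv2.resize(im[:,:,::-1],(800,600),interpolation=cv2.INTER_CUBIC))
G=[.6097,.1404,-.2769]
print(proj(place(gaugepts(0,0),*G),p)*1.5625)
E
```

```text
clock: 10.25
tcp_pos: [0.4507, 0.1812, 0.2508]
tool_rot: [0.991, -0.137, 0.001, -0.0]
ft_force: [0.6, 0.1, 1.2]
finger_gap: 0.0856
grip_force: 0.0
[[ 230.99577564 -234.1372707 ]
 [ 540.76322349 -233.42872606]
 [ 515.12731209  110.18878787]
 [ 258.40796284  109.61540703]
 [ 381.55337556 -229.72714268]
 [ 382.10915262 -112.66781554]
 [ 382.71620957   15.1922251 ]
 [ 383.14745285  106.02189505]
 [ 364.32099737 -229.76654808]
 [ 365.88394861 -112.70462022]
 [ 367.59110813   15.15821886]
 [ 368.80384581  105.98985   ]]
```

View pics/w2.png

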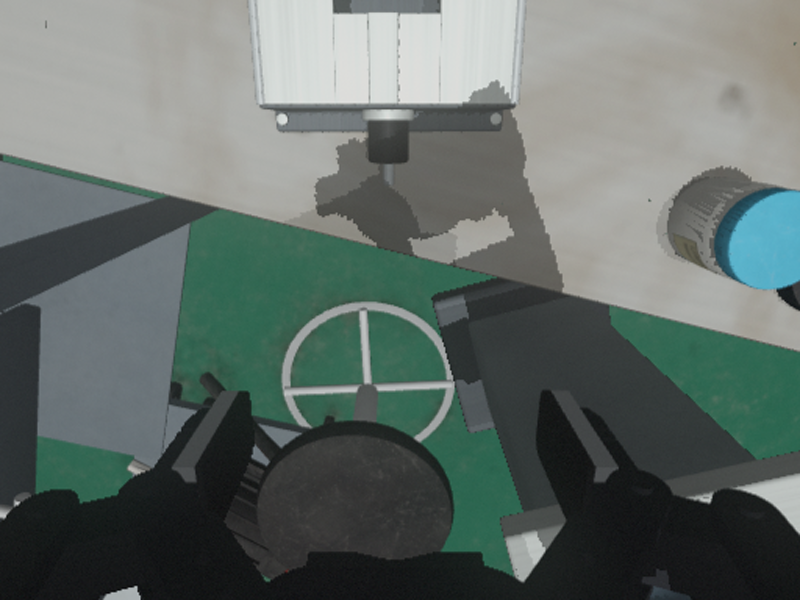

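The gauge is closed, with its near corners at (260,107) and (518,107), about 2 px from the model. I'll move forward for a full view of the port so I can refine the pose.

```bash
python3 -m crank '[[1,0.5,-0.5,0],[1,0.5,-0.5,0],[1,0,-0.5,0],[1,0,-0.5,0],[0,0,0,0],[0,0,0,0],[0,0,0,0]]' |head -3
python3 - <<'E'
from h import *
import pickle
p=viewer.camera_params('wrist'); im=viewer.get_image('wrist'); np.save('pics/w3.npy',im)
pickle.dump(p,open('pics/w3.pkl','wb'))
b=cv2.resize(im[:,:,::-1],(800,600),interpolation=cv2.INTER_CUBIC)
G=[.6097,.1404,-.2769]
P=[(.075,.072,.07),(.075,-.072,.07),(-.075,-.072,.07),(-.075,.072,.07),(.028,.03,.074),(.028,-.03,.074),(-.028,-.03,.074),(-.028,.03,.074)]
u=proj(place(P,*G),p)*1.5625; print(u.round(1).tolist())
for k in u: cv2.circle(b,tuple(int(v) for v in k),3,(0,0,255),1)
cv2.imwrite('pics/w3.png',b)
E
```

```text
clock: 10.88
tcp_pos: [0.5585, 0.1183, 0.3093]
tool_rot: [0.99, -0.138, -0.001, 0.0]
[[229.2, 63.8], [450.0, 63.6], [442.9, 282.9], [250.7, 283.0], [297.1, 139.3], [385.9, 139.2], [386.4, 221.6], [302.1, 221.7]]
```

View pics/w3.png

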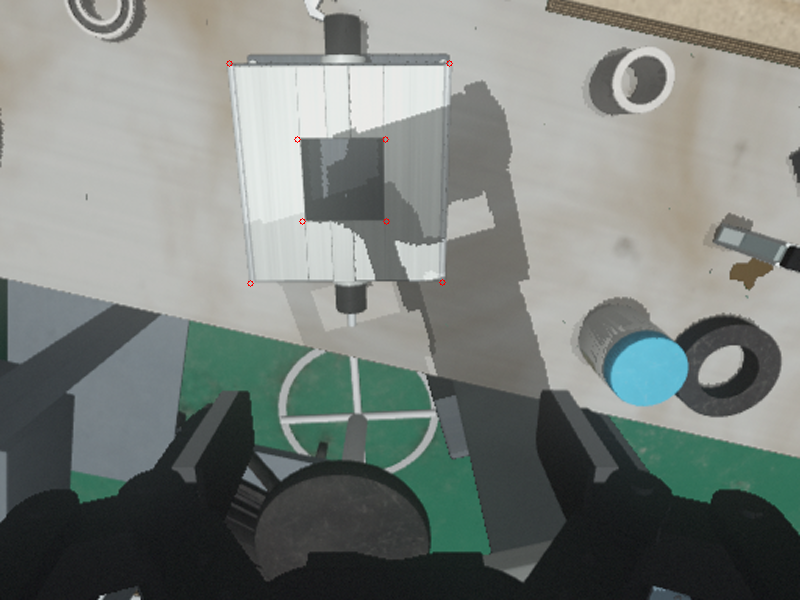

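The model points sit on the gauge corners and the port, at (303–384, 139–221), so that pose is good to about 1–2 mm. Next is the stand.

```bash
python3 -m crank '[[-1,0,0,0],[-1,0.5,0,0],[-1,1,0,0],[-0.5,1,0,0],[0.2,1,0,0],[0.2,1,0,0],[0.2,1,0,0],[0.2,1,0,0],[0.2,1,0,0],[0.3,1,0,0],[0.3,1,0,0],[0.3,1,0,0]]' |head -2
python3 -m crank '[[0,0,0,-1],[0,0,0,-1],[0,0,0,-1],[0,0,0,-1],[0,0,0,-1],[0,0,0,-1],[0,0,0,-1],[0,0,0,-0.33],[0,0,0,0]]' |head -3; python3 to.py w 0.376 -0.281 0.25
```

```text
clock: 11.93
tcp_pos: [0.426, -0.1712, 0.3095]
clock: 12.68
tcp_pos: [0.4265, -0.1698, 0.3097]
tool_rot: [0.993, 0.117, -0.0, -0.0]
t 12.68 units [-2.5   3.21  1.15] a 0.2353 yaw units to gauge 7.34 world tgt [ 0.376 -0.281  0.25 ] F [ 0.5  0.  -0.3] tiltz [-0.001 -0.001 -1.   ]
```

```bash
python3 -m crank '[[-0.6,0.8,0,0],[-0.6,0.8,0,0],[-0.6,0.8,0.3,0],[-0.6,0.8,0.3,0],[0,0,0,0],[0,0,0,0],[0,0,0,0]]' |head -3
python3 - <<'E'
from h import *
import pickle
p=viewer.camera_params('wrist'); im=viewer.get_image('wrist'); np.save('pics/w4.npy',im)
pickle.dump(p,open('pics/w4.pkl','wb'))
b=cv2.resize(im[:,:,::-1],(800,600),interpolation=cv2.INTER_CUBIC)
S=[(i*.038,j*.031,.03) for i,j in((1,1),(1,-1),(-1,-1),(-1,1))]+[(i*.018,j*.012,.116) for i,j in((1,1),(1,-1),(-1,-1),(-1,1))]
u=proj(place(S,.4933,-.2531,.2356),p)*1.5625; print(u.round(1).tolist())
for k in u: cv2.circle(b,tuple(int(v) for v in k),3,(0,0,255),1)
cv2.imwrite('pics/w4.png',b)
E
```

```text
clock: 13.27
tcp_pos: [0.3794, -0.2802, 0.2923]
tool_rot: [0.993, 0.117, 0.0, -0.0]
[[349.4, 8.7], [441.5, 8.6], [438.5, 127.6], [352.6, 127.7], [372.7, 15.6], [418.7, 15.5], [417.7, 89.8], [373.7, 89.9]]
```

View pics/w4.png

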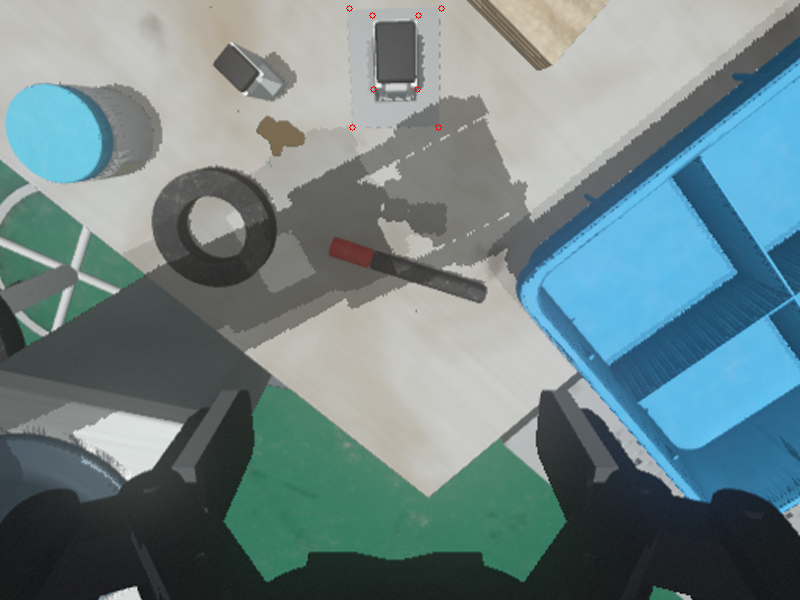

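The stand, at (349–441, 8–127), and the cell cap, centred near (396,51), match the model. Now I'll move over the cell.

```bash
python3 -c "
from h import *;import pickle
p=pickle.load(open('pics/w4.pkl','rb'));print(ray((396.5/1.5625,51/1.5625),p,.116))"; python3 to.py w 0.4935 -0.2533 0.267
python3 -m crank '[[0.7,0,0,0],[0.7,0,0,0],[0.7,0,0,0],[0.7,0,0,0],[0.7,0,0,0],[0,0,0,0],[0,0,0,0]]' |head -2;python3 to.py w 0.4935 -0.2533 0.077
```

```text
[ 0.49458079 -0.25322269  0.116     ]
t 13.32 units [3.9  0.02 0.02] a 0.2356 yaw units to gauge 7.34 world tgt [ 0.494 -0.253  0.267] F [-0.2  1.  -0.1] tiltz [ 0.  0. -1.]
clock: 13.9
tcp_pos: [0.4825, -0.2547, 0.2926]
t 13.9 units [0.37 0.04 6.35] a 0.2383 yaw units to gauge 7.38 world tgt [ 0.494 -0.253  0.077] F [0.3 0.1 0.5] tiltz [-0.  0. -1.]
```

```bash
python3 -m crank '[[0.4,0.03,0.7,0],[0,0,0.9,0],[0,0,0.9,0],[0,0,0.8,0],[0,0,0.6,0],[0,0,0,0],[0,0,0,0]]' |head -2;python3 to.py w 0.494 -0.2532 0.077
```

```text
clock: 14.48
tcp_pos: [0.4927, -0.2537, 0.1751]
t 14.48 units [ 0.05 -0.    2.44] a 0.2352 yaw units to gauge 7.34 world tgt [ 0.494 -0.253  0.077] F [ 0.9 -0.3 -0.5] tiltz [-0.001 -0.001 -1.   ]
```

```bash
python3 -m crank '[[0.04,0,0.5,0],[0,0,0.5,0],[0,0,0.5,0],[0,0,0.5,0],[0,0,0.42,0],[0,0,0,0],[0,0,0,0]]' ;python3 to.py w 0.494 -0.2532 0.077
python3 -m crank '[[0,0,0,0],[0,0,0,0],[0,0,0,0],[0,0,0,0],[0,0,0,0],[0,0,0,0],[0,0,0,0],[0,0,0,0],[0,0,0,0],[0,0,0,0]]' 0 40; python3 to.py w 0.494 -0.2532 0.077
python3 - <<'E'
from h import *
im=viewer.get_image('wrist');im2=viewer.get_image('scene')
o=np.zeros((384,800,3),np.uint8);o[:,:512]=im[:,:,::-1];o[:330,512:]=cv2.resize(im2[110:220,250:346,::-1],(288,330),interpolation=cv2.INTER_CUBIC);cv2.imwrite('pics/v5.png',o)
E
```

```text
clock: 15.07
tcp_pos: [0.4948, -0.2542, 0.1035]
tool_rot: [0.993, 0.117, 0.0, 0.0]
ft_force: [-0.3, 0.0, -0.4]
finger_gap: 0.0855
grip_force: 0.0
t 15.07 units [-0.02 -0.04  0.05] a 0.2352 yaw units to gauge 7.34 world tgt [ 0.494 -0.253  0.077] F [-0.3  0.  -0.4] tiltz [ 0.     0.001 -1.   ]
clock: 15.9
tcp_pos: [0.4948, -0.254, 0.1032]
tool_rot: [0.993, 0.117, 0.0, 0.0]
ft_force: [-1.5, 1.4, 5.5]
finger_gap: 0.0235
grip_force: 42.0
t 15.9 units [-0.02 -0.03  0.04] a 0.2352 yaw units to gauge 7.34 world tgt [ 0.494 -0.253  0.077] F [-1.5  1.4  5.5] tiltz [ 0.  0. -1.]
```

View pics/v5.png

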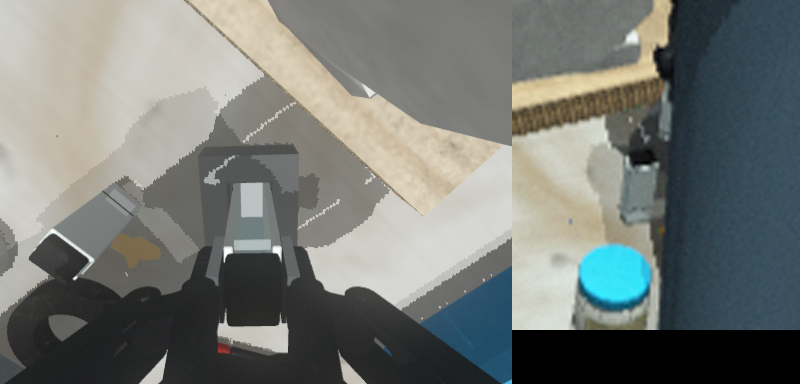

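The cell is gripped on its frosted faces: its cap is between the pads at about (252,290), and the gap is 23.5 mm. I'll lift it.

```bash
python3 -m crank '[[0,0,-0.2,0],[0,0,-0.3,0],[0,0,-0.5,0],[0,0,-0.7,0],[0,0,-0.8,0],[0,0,-0.8,0],[0,0,-0.8,0],[0,0,-0.8,0],[0,0,-0.6,0],[0,0,-0.3,0],[0,0,0,0],[0,0,0,0]]'
python3 to.py w 0.43 -0.17 0.26
```

```text
clock: 17.0
tcp_pos: [0.4943, -0.2538, 0.2763]
tool_rot: [0.993, 0.117, -0.0, -0.0]
ft_force: [-0.2, -0.1, -1.8]
finger_gap: 0.0232
grip_force: 41.2
t 17.0 units [-1.43 -3.22 -0.29] a 0.2353 yaw units to gauge 7.34 world tgt [ 0.43 -0.17  0.26] F [-0.2 -0.1 -1.8] tiltz [-0. -0. -1.]
```

```bash
python3 -m crank '[[-0.3,-0.4,0,0],[-0.4,-0.6,0,0],[-0.4,-0.6,0,0],[-0.4,-0.6,0,0],[0,-0.6,0,0],[0,-0.4,0,0],[0,0,0,0]]' |head -2
python3 -m crank '[[0,0,0,0.5],[0,0,0,0.8],[0,0,0,0.8],[0,0,0,0.8],[0,0,0,0.8],[0,0,0,0.8],[0,0,0,0.8],[0,0,0,0.8],[0,0,0,0.8],[0,0,0,0.44],[0,0,0,0],[0,0,0,0]]' |head -2; python3 to.py g 0 0 0.25
```

```text
clock: 17.58
tcp_pos: [0.4275, -0.1691, 0.2751]
clock: 18.58
tcp_pos: [0.4285, -0.1714, 0.2761]
t 18.58 units [  2.97 -11.65   0.04] a -0.2765 yaw units to gauge 0.01 world tgt [0.61 0.14 0.25] F [ 0.6 -0.4 -1.5] tiltz [-0.001 -0.    -1.   ]
```

```bash
python3 -m crank '[[0,-0.5,0,0],[0,-0.9,0,0],[0,-1,0,0],[0,-1,0,0],[0,-1,0,0],[0,-1,0,0],[0,-1,0,0],[0.3,-1,0,0],[0.4,-1,0,0],[0.5,-1,0,0],[0.5,-1,0,0],[0.5,-0.8,0,0]]' |head -2
python3 -m crank '[[0.4,-0.3,0,0],[0.3,-0.15,0,0],[0.1,0,0,0],[0,0,0,0],[0,0,0,0],[0,0,0,0]]' |head -2; python3 to.py g 0 0 0.15
python3 - <<'E'
from h import *
import pickle
p=viewer.camera_params('wrist'); im=viewer.get_image('wrist'); np.save('pics/w6.npy',im)
b=cv2.resize(im[:,:,::-1],(800,600),interpolation=cv2.INTER_CUBIC)
s=r.observe();M=R.from_quat(s['tool_rot']).as_matrix()
a=np.arctan2(M[1,0],M[0,0]);c=np.array(s['tcp_pos'])
for G,col,P in(([.6097,.1404,-.2769],(0,0,255),[(i*.028,j*.028,.074) for i in(1,-1) for j in(1,-1)]+[(.075,.072,.07),(.075,-.072,.07)]),([c[0],c[1],a],(0,255,0),[(i*.018,j*.012,c[2]-.0972+h) for h in(0,.026,.11) for i in(1,-1) for j in(1,-1)])):
    for k in proj(place(P,*G),p)*1.5625: cv2.circle(b,tuple(int(v) for v in k),3,col,1)
cv2.imwrite('pics/w6.png',b)
E
```

```text
clock: 19.58
tcp_pos: [0.5849, 0.1361, 0.2761]
clock: 20.08
tcp_pos: [0.6101, 0.14, 0.2766]
t 20.08 units [-0.02 -0.01  3.39] a -0.2775 yaw units to gauge -0.01 world tgt [0.61 0.14 0.15] F [ 1.  -0.7 -2.6] tiltz [-0.  0. -1.]
```

View pics/w6.png

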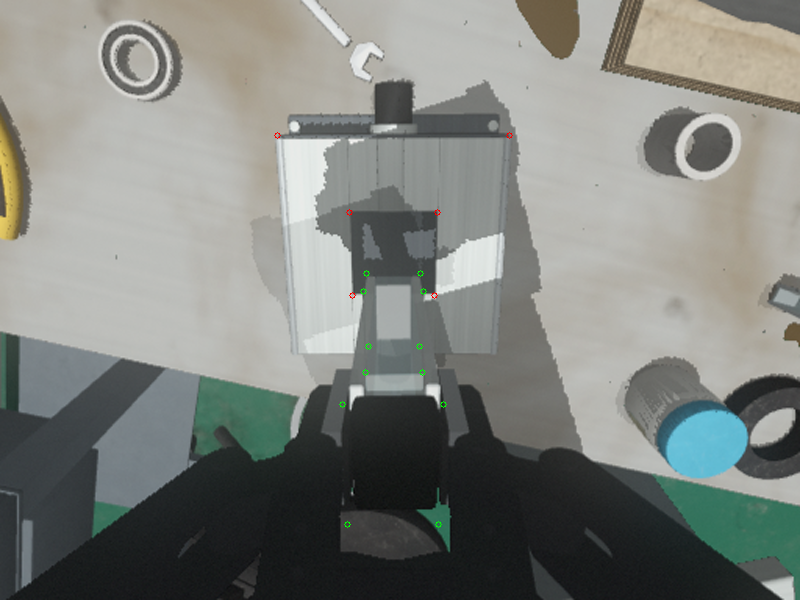

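The model overlay fits both the cell, whose bottom edge is near (392,277), and the port at (350–437, 212–296). I'll lower it now.

```bash
python3 -m crank '[[0,0,0.4,0],[0,0,0.6,0],[0,0,0.6,0],[0,0,0.4,0],[0,0,0.3,0],[0,0,0.3,0],[0,0,0.3,0],[0,0,0.2,0],[0,0,0,0],[0,0,0,0]]' |sed -n 1,4p; python3 to.py g 0 0 0.092
```

```text
clock: 20.97
tcp_pos: [0.6107, 0.1405, 0.1838]
tool_rot: [0.99, -0.138, 0.0, -0.0]
ft_force: [-0.5, 0.0, -2.1]
t 20.97 units [-0.03  0.01  2.23] a -0.2772 yaw units to gauge -0.0 world tgt [0.61  0.14  0.092] F [-0.5  0.  -2.1] tiltz [ 0. -0. -1.]
```

```bash
python3 -m crank '[[0,0,0.2,0],[0,0,0.25,0],[0,0,0.25,0],[0,0,0.25,0],[0,0,0.25,0],[0,0,0.25,0],[0,0,0.25,0],[0,0,0.25,0],[0,0,0.18,0],[0,0,0.1,0],[0,0,0,0],[0,0,0,0]]' ; python3 to.py g 0 0 0.092
python3 - <<'E'
from h import *
im=viewer.get_image('wrist');im2=viewer.get_image('scene')
o=np.zeros((384,800,3),np.uint8);o[:,:512]=im[:,:,::-1];o[:,512:]=cv2.resize(im2[130:258,130:226,::-1],(288,384),interpolation=cv2.INTER_CUBIC);cv2.imwrite('pics/v7.png',o)
E
```

```text
clock: 21.97
tcp_pos: [0.6107, 0.1405, 0.1169]
tool_rot: [0.99, -0.138, 0.0, -0.0]
ft_force: [-0.8, 1.1, -1.0]
finger_gap: 0.0232
grip_force: 41.2
t 21.97 units [-0.03  0.01 -0.  ] a -0.2772 yaw units to gauge -0.0 world tgt [0.61  0.14  0.092] F [-0.8  1.1 -1. ] tiltz [ 0. -0. -1.]
```

View pics/v7.png

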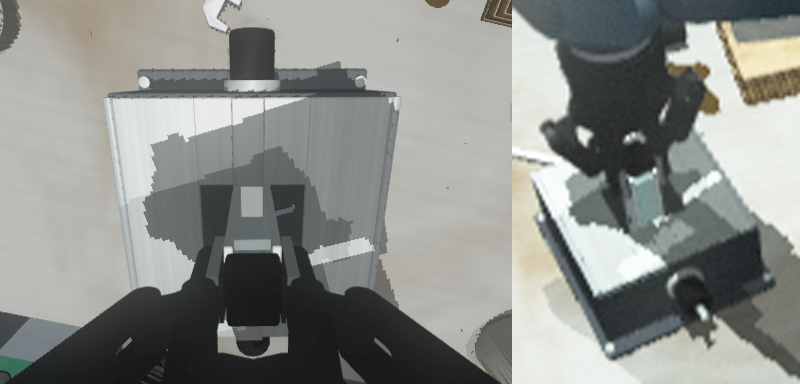

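The cell is in the port and centred across it: the port spans 201–305 and the cell sits near 252. The flaps are flat, and the wrist reads no contact force beyond the usual noise. I'm handing in.

```bash
python3 -c "
from workcell import r
print(r.sign_off())"
```

```text
the job is handed in; nothing more can be done
None
```

I closed the plain flap and then the lipped flap, and handed the job in at about 22 s with the cell held still and upright in the middle of the beam; the sign-off gave no verdict.

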